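Put the remote control back into its spring holder

ROBOT

A 6-joint arm with a two-finger parallel gripper is mounted at the origin on a cart in front of the work surface, level with it; the furniture and walls round the work are solid. World frame = base frame: x ahead of the robot, y to its left, z up, the work surface at z = 0. Lengths are in m, angles in degrees, forces in N, time in s.
With the tool pointing down it reaches from about 0.4 to 0.825 m from the base axis. Payload 7 kg.
Tool frame: the origin (TCP) lies midway between the tips of the shut fingers; the grasp point (between the pads) lies 19 mm behind it (ctrl.hold_point_z is the distance from the TCP to the grasp point, in m); z points along the fingers, x is the direction in which the jaws open and shut, and the axes are right-handed (so a half turn about z gives the same grasp; the last joint's range is limited). The gripper opens to 88 mm and grips with 3 to 60 N. Pads are 19 mm wide; open, the fingers measure 130 mm over their backs; the gripper's body (78 mm by 193 mm) begins 47 mm behind the grasp point.
Start: joints at [85.205, 20.546, 0.682, 0, -70.136, -16.507], TCP at [0.245, 0.629, 0.227] pointing down, gripper open.
Joint ranges: [-176.03, 176.03], [-82.01, 121.73], [-58.28, 71.71], [-173.87, 95.51], [-174.79, -0.11], [-173.66, 173.66]. Speed limits (degrees/s): [136.94, 136.94, 172.46, 180, 180, 180].

INTERFACE

Orientations are given as [roll, pitch, yaw] about the fixed x, y, z axes, in that order (R = Rz(yaw) Ry(pitch) Rx(roll)).
In Python, from plant import ctrl gives the robot as it stands.
- The arm moves only by the tool apply_moves, never from a script. Its argument "motion" is a list of rows, each a list of 2 entries, a list of its own where there are three numbers: the shift along the world's x, y, z in cm, then the turn about the world's z in degrees. In form: [[[tx, ty, tz], roll], ...]. A call has 1 to 10 rows; each row is the pose to reach, as a shift and turn from the pose commanded when the call began; what a row does not reach only later rows make up. A row lasts 1/10 s, in which the tool goes at most 50 mm and 8.59 degrees, less where a joint would pass 70% of its speed; a pose out of reach is approached as far as the arm can. A call with a gripper value outside its range is refused whole. "hand" is the finger opening in cm, from 0 to 8.76, set as the call begins (left out, the last holds). The fingers move at their own pace and stop on an object; the grip force is fixed at half the most. Time passes only in rows, so rows that repeat a pose let the fingers close. It gives the time, the measured TCP pose, the force and the opening at its end, in the units of the state.
- ctrl.get_obs(): the state, without advancing time (a new reading comes with each control period).
- ctrl.snapshot(name): name is "scene" or "side" or "wrist"; returns (picture, depth): 480x640x3 uint8, blue, green, red; 480x640 float32, m along the optical axis (not along the pixel's ray), 0 where there is no reading.
- ctrl.camera_model(name): a dict with "fx", "fy", "cx", "cy" (pixels), "cam_to_world" (4x4, takes a point from camera to world coordinates); the wrist camera has in their place "tool_from_camera" (4x4, takes a point from camera to tool coordinates, whose origin is the TCP and whose axes are the tool frame's). Camera axes: x right, y down, z forward; pixel columns grow to the right and rows downward; lengths in m; the calibration is good to about 2 mm. A picture is of the moment at which its call begins: read the wrist's pose just before it. camera_model takes no time and is no camera call.
- ctrl.close_job(): hands the job in, once; it reports no verdict.
The state is a dict: "clock": time; "joint_pos": joint angles; "qvel": joint speeds; "tau": joint torques, N m; "tool_pos": TCP position; "orientation": TCP orientation; "force": force on the tool from outside, world axes, zero at the start; "moment": the same for the moment, N m; "opening": finger opening in m.
Only numpy, scipy, OpenCV 4.12 (cv2) and the standard library are available. Lean on these libraries where they do the work, as an engineer would, in place of code of your own. Each camera call takes 0.05 s, during which the arm holds its last target.

TASK

Put the remote control back into the spring holder on the desk, keys up: push one of its ends into one sprung jaw until that jaw has given way far enough, lower the other end inside the other jaw, and ease it back so that it lies level and centred, held under the lips of both jaws. Be gentle: the springs need only a light push, so do not force the remote or drive a jaw against its stop, and leave the other things on the desk where they are.

Things in the scene. Friction and masses are not known exactly. Their poses are not given: they have to be found in the camera images.
- remote: Remote control, a black plastic bar 150 x 44 x 18 mm (length along its x, width along its y), about 0.12 kg, flat grey keys on top. It lies on the desk, keys up. Origin at the centre of its underside, z up through the keys. The two ends fit the holder equally well; grip it across the 44 mm width.
- foot: Foot plate of the spring holder, fixed to the desk: dark steel, 120 x 80 x 6 mm, origin on the desk (z = 0) under its centre, x along the holder, z up. On it, along x, stands an aluminium bar head, 232 x 24 mm, bar at z 13 to 23 mm, with an end post (36 mm wide, up to z 47 mm) at each end. The head is clamped up to 14 mm to either side of the foot's centre along x: NOT reported, feel or see it.
- ledge_mid (a point): Point above the foot's centre at z = 30 mm, the height of the ledges on which the remote finally rests; axes as the foot. The head carries two sprung grey jaws facing each other, 40 mm wide, C-shaped, open at the sides: ledge top z = 30 mm, underside of lip z = 54, top of jaw z = 58. Remote on holder: never over 25 N, so land it slowly.
- jaw_plus (a joint): Outward travel of the jaw at the foot's +x end, m: 0 at rest, 0.020 at its hard stop. At rest, from the head's centre: back wall 71 mm (walls 142 apart, 8 less than the remote), lip reaches inward to 65 mm (lips 130 apart), ledge to 59 mm. Spring 400 N/m with 2 N preload pushing inward: 8 N at 15 mm, 10 N at 20 mm (rubbing adds 1 or 2 N); damping 40 N s/m.
- jaw_minus (a joint): The same for the jaw at the foot's -x end, a mirror image. To let the remote down inside the lip of one jaw, the other must be pushed back 15 to 16 mm or more (tilted, the remote measures up to 151 mm along the holder, across its corners). Centred, each jaw is pushed back 4 mm.
- glue_stick: Glue stick standing upright between the things, 27 mm across, 90 mm tall, origin under its centre. Leave it.
- stapler: Stapler, 36 x 134 x 43 mm, behind the work, origin under its centre. Leave it.
- correction_tape: White correction tape roller, 33 x 81 x 15 mm, between the things on the near side, origin under its centre. Leave it.

How it is judged:
By the outcome, as a careful person would: the job done as asked, in the order asked, and still so for the second after the job is handed in, with the robot touching nothing.
It also fails if it takes over 50 s, if anything falls off the work surface, if the arm or the gripper's body presses on something with over 40 N, if the wrist force passes 120 N, or if a joint passes its speed limit or range.

## Working session

There is one attempt and no reset: what is moved stays moved. The work goes in short steps, Python scripts to look and compute and a tool call to move; the robot and the scene stay as the last step left them, time stands still between calls to the robot, and variables do not carry over. Pictures are saved under pics/ and viewed, and the job is handed in when it is done.

Besides the shell and the picture viewer there is one more tool, called after "Emit:" in YAML: its name, and indented under it one key for each argument. apply_moves: Moves the arm, as the interface text tells. Its arguments: {"type":"object","properties":{"motion":{"type":"array"},"hand":{"type":"number"}},"required":["motion"]}

```bash
ls; mkdir -p pics; python3 - <<'E'
from plant import ctrl
import cv2,numpy as np
print(ctrl.get_obs(), ctrl.hold_point_z)
for n in ["scene","side","wrist"]:
    p,d=ctrl.snapshot(n); cv2.imwrite(f"pics/{n}0.png",p); np.savez(f"pics/{n}0.npz",d=d,p=p)
    m=ctrl.camera_model(n); print(n,m)
E
```

```text
pics
{'clock': 0.0, 'joint_pos': array([ 8.52048644e+01,  2.05909883e+01,  6.33450071e-01, -1.74259603e-02,
       -7.01358877e+01, -1.65057619e+01]), 'qvel': array([ 0.00170056, -0.01515521,  0.0785804 ,  0.06405202, -0.0405284 ,
       -0.03254781]), 'tau': array([-2.05123561e-04, -5.82707798e+01,  2.93053526e+01,  6.99675679e+00,
        6.88621847e-03, -1.91535955e-04]), 'tool_pos': array([0.24508083, 0.62841429, 0.22563375]), 'orientation': array([-1.79989161e+02, -9.42303971e-02, -1.11306841e+02]), 'force': array([0.35700617, 0.88615662, 0.57731347]), 'moment': array([-0.02397428,  0.00561013,  0.02734479]), 'opening': 0.08762286370992318} 0.0188
scene {'fx': 445.7421321227584, 'fy': 445.7421321227584, 'cx': 312.4182244346186, 'cy': 243.36291860876497, 'cam_to_world': array([[ 0.87797771, -0.32860925,  0.34809641,  0.27735556],
       [-0.4786944 , -0.59872097,  0.64217199, -0.520559  ],
       [-0.00261103, -0.73044449, -0.68296707,  0.64426337],
       [ 0.        ,  0.        ,  0.        ,  1.        ]])}
side {'fx': 479.62476635934036, 'fy': 479.62476635934036, 'cx': 320.1635647434566, 'cy': 237.01180223557964, 'cam_to_world': array([[ 0.94915774, -0.1770188 ,  0.26031507,  0.36769314],
       [-0.31472737, -0.55147428,  0.77254308, -0.650875  ],
       [ 0.00680242, -0.81519351, -0.57914874,  0.55654881],
       [ 0.        ,  0.        ,  0.        ,  1.        ]])}
wrist {'fx': 374.3474833798341, 'fy': 374.3474833798341, 'cx': 323.17747947134023, 'cy': 244.82203252479027, 'tool_from_camera': array([[ 9.99997523e-01, -2.05680648e-03, -8.50151298e-04,
         3.18483365e-04],
       [ 2.21433392e-03,  9.57847883e-01,  2.87267348e-01,
        -7.65092805e-02],
       [ 2.23462279e-04, -2.87268519e-01,  9.57850065e-01,
        -1.58184374e-01],
       [ 0.00000000e+00,  0.00000000e+00,  0.00000000e+00,
         1.00000000e+00]])}
```

View pics/scene0.png

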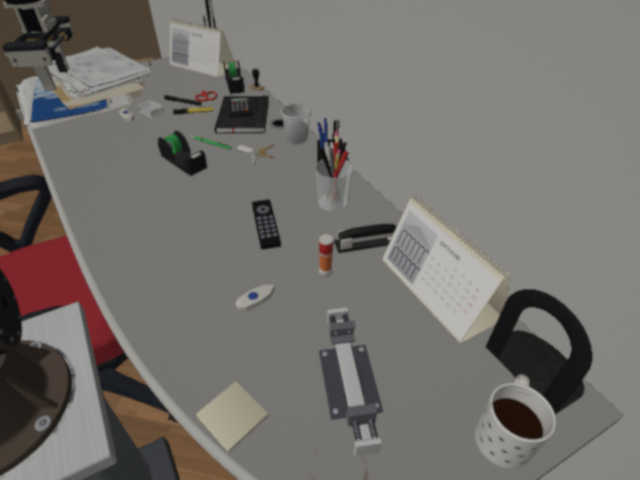

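View pics/side0.png

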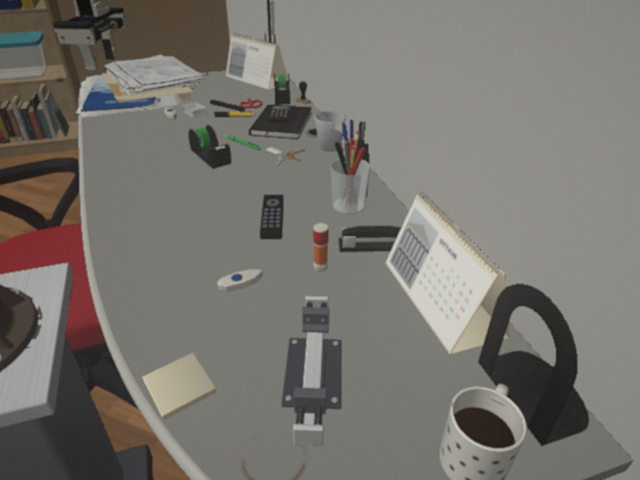

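View pics/wrist0.png

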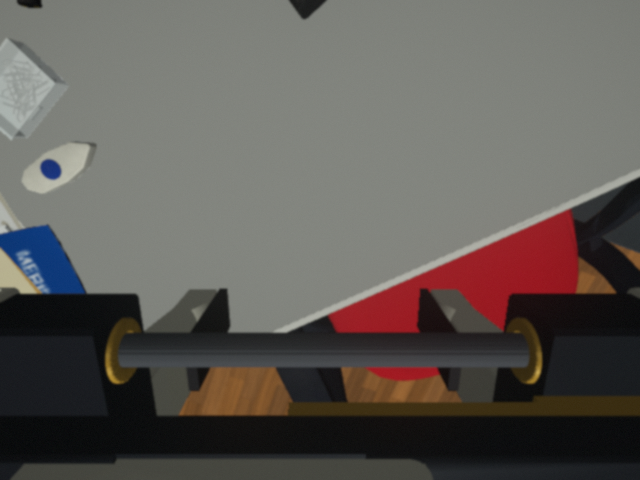

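The scene view shows the remote at about (266,224), holder at (350,382), glue stick at (326,255), tape at (255,297) and stapler at (365,237). Next come rough positions.

```bash
cat > h.py <<'E'
import numpy as np,cv2
from plant import ctrl
from scipy.spatial.transform import Rotation as R
def pose(n,o=None):
    m=ctrl.camera_model(n)
    if n=="wrist":
        T=np.eye(4);T[:3,:3]=R.from_euler('xyz',o['orientation'],degrees=True).as_matrix();T[:3,3]=o['tool_pos']
        return m,T@m['tool_from_camera']
    return m,m['cam_to_world']
def cast(m,T,uv,z):
    uv=np.atleast_2d(uv).astype(float)
    d=np.c_[(uv[:,0]-m['cx'])/m['fx'],(uv[:,1]-m['cy'])/m['fy'],np.ones(len(uv))]@T[:3,:3].T
    s=(z-T[2,3])/d[:,2]
    return T[:3,3]+d*s[:,None]
def proj(m,T,P):
    p=(np.atleast_2d(P)-T[:3,3])@T[:3,:3]
    return np.c_[p[:,0]/p[:,2]*m['fx']+m['cx'],p[:,1]/p[:,2]*m['fy']+m['cy']]
E
python3 - <<'E'
from h import *
np.set_printoptions(precision=4,suppress=True)
P={'scene':dict(rem=[(253,201),(270,199),(280,244),(261,248)],foot=[(321,349),(367,345),(382,408),(337,417)],glue=[(325,274)],tape=[(255,297)],post=[(338,312),(368,445)]),
'side':dict(rem=[(264,196),(284,196),(282,238),(261,238)],foot=[(289,338),(342,339),(341,408),(284,406)],glue=[(321,267)],tape=[(240,280)],post=[(317,300),(309,433)])}
zz=dict(rem=.018,foot=.006,glue=0,tape=.01,post=.047)
for n in P:
    m,T=pose(n)
    for k,v in P[n].items():
        X=cast(m,T,v,zz[k])[:,:2]; print(n,k,X.mean(0),X.tolist() if len(X)>1 else '')
E
```

```text
scene rem [0.5408 0.1776] [[0.5452351992206885, 0.2585801076100812], [0.5825208692444777, 0.24665402200618525], [0.5372427901850934, 0.09866153826825286], [0.49818701501977714, 0.10651922250042467]]
scene foot [ 0.5075 -0.224 ] [[0.49141233861105915, -0.15445866675631303], [0.5632589180521711, -0.18481759248519658], [0.5209497934116862, -0.2886646945991684], [0.45446244259117263, -0.26823342826156055]]
scene glue [ 0.5851 -0.0043] 
scene tape [ 0.4382 -0.0005] 
scene post [ 0.4989 -0.2326] [[0.538517230282995, -0.12830657555854907], [0.45936834775410934, -0.3369453998377647]]
side rem [0.5407 0.1698] [[0.5411154092842795, 0.2532011935544264], [0.583010225264, 0.23984432673221245], [0.5385354401052302, 0.0869120857069442], [0.49997050012261435, 0.09929289282140474]]
side foot [ 0.5037 -0.225 ] [[0.4859553075627178, -0.1548210084708484], [0.5623049507952338, -0.18174322047899233], [0.5186739332992534, -0.29484822395246224], [0.44795531805072153, -0.268569325898446]]
side glue [0.5893 0.0005] 
side tape [ 0.4395 -0.002 ] 
side post [ 0.4997 -0.2353] [[0.5390697116532488, -0.12948794665905883], [0.4603348891856109, -0.3411975405895103]]
```

Emit:
apply_moves:
  motion:
    - [[5,-5,0],8]
    - [[27.4,-52.8,-2.7],80]
    - [[27.4,-52.8,-2.7],80]
    - [[27.4,-52.8,-2.7],80]
    - [[27.4,-52.8,-2.7],80]
    - [[27.4,-52.8,-2.7],80]
    - [[27.4,-52.8,-2.7],80]
    - [[27.4,-52.8,-2.7],80]
    - [[27.4,-52.8,-2.7],80]
    - [[27.4,-52.8,-2.7],80]

```text
clock: 1.15
tool_pos: [0.4719, 0.1984, 0.2051]
orientation: [-180.0, -0.0, -31.0]
force: [1.2, 0.3, 0.5]
opening: 0.0877
```

Emit:
apply_moves:
  motion:
    - [[4.7,-9.7,0],14.5]
    - [[4.7,-9.7,0],14.5]
    - [[4.7,-9.7,0],14.5]
    - [[4.7,-9.7,0],14.5]

```text
clock: 1.55
tool_pos: [0.519, 0.1007, 0.2046]
orientation: [180.0, 0.0, -17.0]
force: [0.0, -0.2, 0.0]
opening: 0.0875
```

```bash
python3 - <<'E'
from h import *
o=ctrl.get_obs();p,d=ctrl.snapshot("wrist");print(o)
cv2.imwrite("pics/w1.png",p);np.save("pics/w1.npy",np.array([o],dtype=object),allow_pickle=True);np.save("pics/w1d.npy",d)
E
```

```text
{'clock': 1.55, 'joint_pos': array([ 3.22535802e+01,  7.72334411e+00, -1.95321730e+01,  2.57547995e-03,
       -6.27956770e+01,  1.30739326e+02]), 'qvel': array([ 2.85537385, -0.46197098, -0.3837793 , -0.27444014,  0.19681075,
       -2.95834116]), 'tau': array([-1.28982749e+00, -3.86501813e+01,  2.79815590e+01,  6.62118942e+00,
        7.04915874e-04,  7.20281415e-01]), 'tool_pos': array([0.51899098, 0.10069054, 0.20459938]), 'orientation': array([ 1.79959717e+02,  3.16755043e-02, -1.70059264e+01]), 'force': array([ 0.02813223, -0.21850284,  0.02205803]), 'moment': array([-0.04020689, -0.08658594, -0.02148614]), 'opening': 0.08754790315591857}
```

View pics/w1.png

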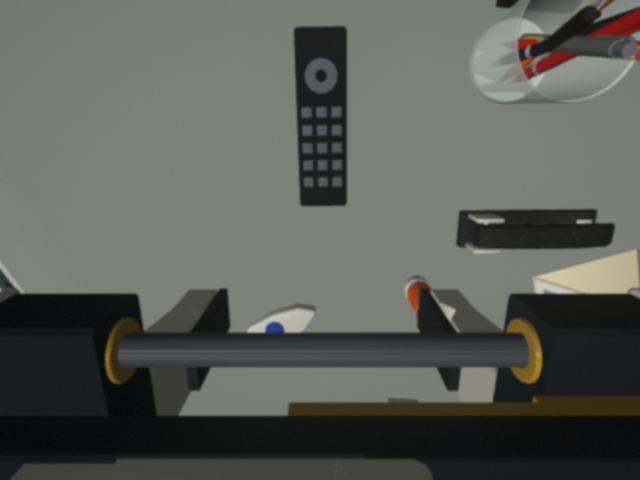

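The remote shows cleanly in the wrist view, with corners near (295,28), (347,28), (347,205) and (300,205). I measure it, then go on to view the holder with the hand turned half round, because J6 would run close to its limit otherwise.

```bash
python3 - <<'E'
from h import *
o=np.load("pics/w1.npy",allow_pickle=True)[0];p=cv2.imread("pics/w1.png")
m,T=pose("wrist",o)
g=p.max(2); mask=((g<60)*255).astype(np.uint8); mask[:, :270]=0; mask[:,370:]=0; mask[230:]=0
c=max(cv2.findContours(mask,0,2)[0],key=cv2.contourArea)
X=cast(m,T,c[:,0],.018)[:,:2]
r=cv2.minAreaRect((X*1000).astype(np.float32));print(cv2.boundingRect(c),r)
d=np.load("pics/w1d.npy");print(d[120,310])
E
```

```text
(295, 27, 51, 179) ((541.2908325195312, 184.71023559570312), (147.53521728515625, 41.81208801269531), 73.82428741455078)
0.3264294
```

Emit:
apply_moves:
  motion:
    - [[1,-25,0],-180]
    - [[1,-25,0],-90]
    - [[1,-25,0],-90]
    - [[1,-25,0],-90]
    - [[1,-25,0],-90]
    - [[1,-25,0],-90]
    - [[1,-25,0],-90]
    - [[1,-25,0],-90]
    - [[1,-25,0],-90]
    - [[1,-25,0],-90]

```text
clock: 2.6
tool_pos: [0.5287, -0.1458, 0.2049]
orientation: [180.0, 0.0, -86.6]
force: [-0.2, -0.8, -0.0]
opening: 0.0879
```

Emit:
apply_moves:
  motion:
    - [[0.3,-0.8,0],-90]
    - [[0.3,-0.8,0],-90]
    - [[0.3,-0.8,0],-90]
    - [[0.3,-0.8,0],-90]
    - [[0.3,-0.8,0],-90]
    - [[0.3,-0.8,0],-90]
    - [[0.3,-0.8,0],-90]
    - [[0.3,-0.8,0],-90]
    - [[0.3,-0.8,0],-90]
    - [[0.3,-0.8,0],-90]

```text
clock: 3.6
tool_pos: [0.5317, -0.1537, 0.205]
orientation: [180.0, 0.0, -172.5]
force: [0.6, -0.1, -0.5]
opening: 0.0879
```

Emit:
apply_moves:
  motion:
    - [[0,0,0],-28]
    - [[0,0,0],-28]
    - [[0,0,0],-28]
    - [[0,0,0],-28]
    - [[0,0,0],-28]
    - [[0,0,0],-28]

```text
clock: 4.2
tool_pos: [0.5317, -0.1542, 0.205]
orientation: [180.0, -0.0, 159.9]
force: [0.4, -0.3, 0.1]
opening: 0.087
```

```bash
python3 - <<'E'
from h import *
o=ctrl.get_obs();p,d=ctrl.snapshot("wrist");print(o['tool_pos'],o['orientation'],o['joint_pos'],o['qvel'])
cv2.imwrite("pics/w2.png",p);np.save("pics/w2.npy",np.array([o],dtype=object),allow_pickle=True);np.save("pics/w2d.npy",d)
E
```

```text
[ 0.53168395 -0.15419584  0.20496889] [ 1.79996148e+02 -4.20550431e-03  1.59903953e+02] [ 4.09450313e+00  1.00596125e+01 -1.66154367e+01 -5.86085477e-03
 -6.33272086e+01 -2.41879196e+01] [-0.34827283  0.08377277  0.14952619  0.12120081 -0.02981062  0.18810531]
```

View pics/w2.png

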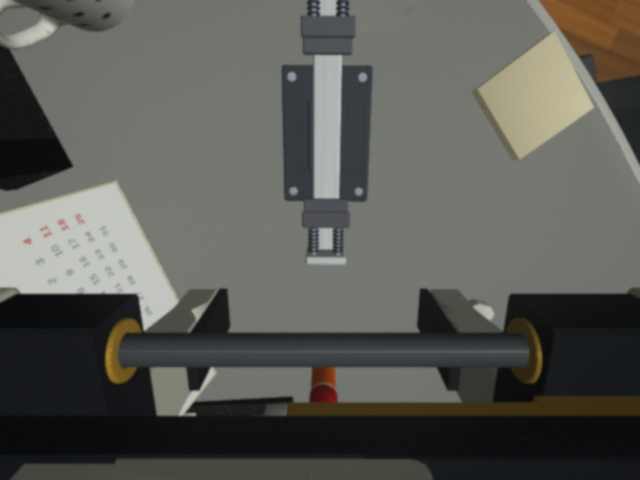

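The holder lies along the image's vertical. Foot corners are near (284,66), (372,67), (367,201) and (283,200). The jaw tops span rows 15–54 and 200–228, and the near post ends near row 264. I enlarge this for the edges.

```bash
python3 - <<'E'
import cv2
p=cv2.imread("pics/w2.png")
a=cv2.resize(p[0:75,270:390],None,fx=6,fy=6,interpolation=2)
b=cv2.resize(p[190:275,270:390],None,fx=6,fy=6,interpolation=2)
cv2.imwrite("pics/w2a.png",a);cv2.imwrite("pics/w2b.png",b)
E
```

```text
(no output)
```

View pics/w2a.png

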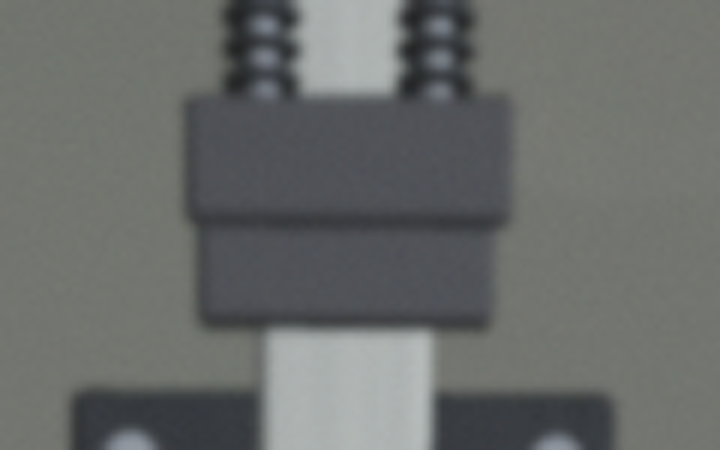

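View pics/w2b.png

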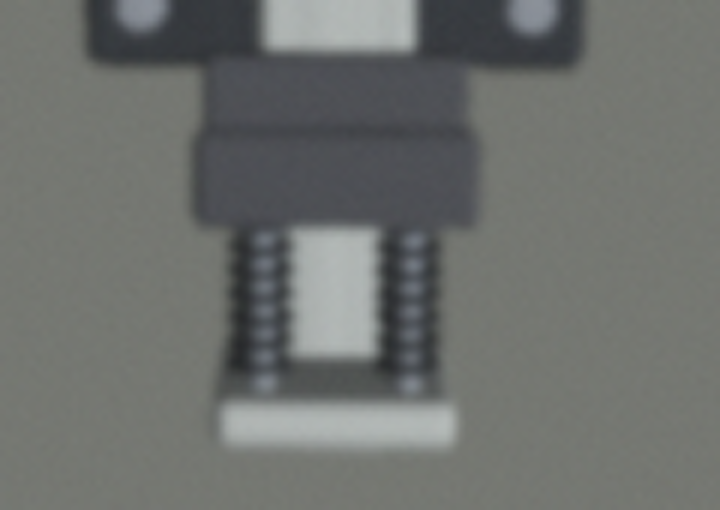

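```bash
python3 - <<'E'
from h import *
np.set_printoptions(precision=4,suppress=True)
o=np.load("pics/w2.npy",allow_pickle=True)[0]
m,T=pose("wrist",o)
L=lambda uv,z:cast(m,T,np.array(uv),z)[:,:2]
lm=L([(301.5,36.3),(355,36.3)],.058);dm=L([(303.3,54.3),(351.8,54.3)],.030)
lp=L([(303,212.2),(349.3,212.2)],.058);dp=L([(304.5,199.5),(348,199.5)],.030)
ft=L([(282.2,65.5),(372,65.5),(367,200.8),(284.7,200.8)],.006)
pp=L([(306.5,260),(346.3,260)],.047)
for n,a in dict(lm=lm,dm=dm,lp=lp,dp=dp,ft=ft,pp=pp).items(): print(n,a.mean(0),np.linalg.norm(a[0]-a[1])*1e3)
ax=lp.mean(0)-lm.mean(0);print('lips',np.linalg.norm(ax)*1e3,np.degrees(np.arctan2(ax[1],ax[0])),(lp.mean(0)+lm.mean(0))/2)
ax=dp.mean(0)-dm.mean(0);print('ledges',np.linalg.norm(ax)*1e3,np.degrees(np.arctan2(ax[1],ax[0])),(dp.mean(0)+dm.mean(0))/2)
ax=(ft[2]+ft[3]-ft[0]-ft[1])/2;print('foot',np.linalg.norm(ax)*1e3,np.degrees(np.arctan2(ax[1],ax[0])))
d=np.load("pics/w2d.npy")
for uv in [(325,25),(325,45),(325,207),(325,220),(327,130),(326,260),(250,130)]:
    z=d[uv[1],uv[0]];P=T@np.r_[(uv[0]-m['cx'])/m['fx']*z,(uv[1]-m['cy'])/m['fy']*z,z,1];print(uv,P[:3])
E
```

```text
lm [ 0.4769 -0.2888] 39.019826774400975
dm [ 0.4794 -0.2825] 39.100771904431916
lp [ 0.5232 -0.1668] 38.393284963393924
dp [ 0.5209 -0.1721] 38.99570659341898
ft [ 0.502  -0.2227] 78.21964015409033
pp [ 0.5386 -0.1238] 35.514925929982184
lips 130.5085981470189 69.23494392430908 [ 0.5001 -0.2278]
ledges 117.91509200744316 69.40250216865662 [ 0.5002 -0.2273]
foot 118.83220168204296 69.36930599914567
(325, 25) [ 0.4765 -0.2968  0.0566]
(325, 45) [ 0.4789 -0.2898  0.0285]
(325, 207) [ 0.5243 -0.1662  0.0305]
(325, 220) [ 0.5264 -0.1607  0.0572]
(327, 130) [ 0.4998 -0.2279  0.0232]
(326, 260) [ 0.5389 -0.1239  0.0468]
(250, 130) [ 0.5665 -0.2526 -0.0003]
```

Emit:
apply_moves:
  motion:
    - [[3.1,41.2,0],4]
    - [[3.1,41.2,0],4]
    - [[3.1,41.2,0],4]
    - [[3.1,41.2,0],4]
    - [[3.1,41.2,0],4]
    - [[3.1,41.2,0],4]
    - [[3.1,41.2,0],4]
    - [[3.1,41.2,0],4]
    - [[3.1,41.2,0],4]
    - [[3.1,41.2,0],4]

```text
clock: 5.25
tool_pos: [0.5622, 0.2594, 0.2042]
orientation: [-180.0, -0.0, 164.0]
force: [-0.4, -1.1, 0.1]
opening: 0.0877
```

Emit:
apply_moves:
  motion:
    - [[0,0,0],0]
    - [[0,0,0],0]
    - [[0,0,0],0]

```text
clock: 5.55
tool_pos: [0.5626, 0.2558, 0.2053]
orientation: [180.0, 0.0, 163.7]
force: [0.5, -0.0, 0.2]
opening: 0.0879
```

```bash
python3 - <<'E'
from h import *
o=ctrl.get_obs();p,d=ctrl.snapshot("wrist");print(o['clock'],o['tool_pos'],o['orientation'],o['joint_pos'],o['qvel'])
cv2.imwrite("pics/w3.png",p)
m,T=pose("wrist",o)
g=p.max(2); mask=((g<60)*255).astype(np.uint8); mask[230:]=0
for c in cv2.findContours(mask,0,2)[0]:
  if cv2.contourArea(c)>1500:
    X=cast(m,T,c[:,0],.018)[:,:2]
    r=cv2.minAreaRect((X*1000).astype(np.float32));print(cv2.boundingRect(c),r)
E
```

```text
5.55 [0.56264749 0.25575552 0.20528336] [1.79987182e+02 8.46935327e-03 1.63696784e+02] [ 4.25241489e+01  1.60389614e+01 -8.65242380e+00  6.73503268e-04
 -6.52932641e+01 -5.88276449e+01] [ 0.0305089  -0.00513441  0.18380228  0.08723531 -0.11677269 -0.05854955]
(296, 45, 51, 174) ((541.633056640625, 184.54232788085938), (146.91127014160156, 42.28816223144531), 73.95747375488281)
(0, 0, 167, 36) ((701.9033203125, 39.99327850341797), (25.193992614746094, 134.0985107421875), 73.58135986328125)
```

View pics/w3.png

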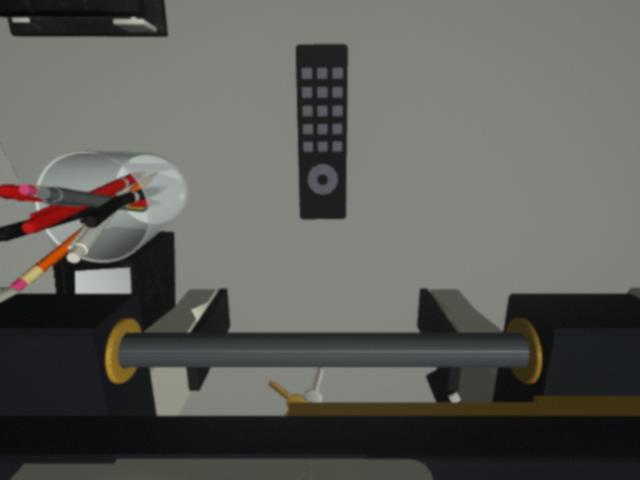

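Two wrist views agree: remote at (0.5415, 0.1846) with axis at 73.9°. The holder head is centred at (0.5001, −0.2276), axis 69.3°, about 5 mm off the foot's centre. Now the grasp.

Emit:
apply_moves:
  motion:
    - [[-2.1,-7.1,-4],0.2]
    - [[-2.1,-7.1,-8],0.2]
    - [[-2.1,-7.1,-12],0.2]
    - [[-2.1,-7.1,-15],0.2]
    - [[-2.1,-7.1,-17],0.2]
    - [[-2.1,-7.1,-18.5],0.2]
    - [[-2.1,-7.1,-19.5],0.2]
    - [[-2.1,-7.1,-20],0.2]
    - [[-2.1,-7.1,-20],0.2]
    - [[-2.1,-7.1,-20],0.2]

```text
clock: 6.6
tool_pos: [0.5421, 0.1861, 0.0057]
orientation: [180.0, 0.0, 164.0]
force: [0.2, -0.8, -0.2]
opening: 0.088
```

Emit:
apply_moves:
  motion:
    - [[0,0,-0.15],0]
    - [[0,0,-0.15],0]
    - [[0,0,-0.15],0]
    - [[0,0,-0.15],0]
    - [[0,0,-0.15],0]
    - [[0,0,-0.15],0]
    - [[0,0,-0.15],0]
    - [[0,0,-0.15],0]
  hand: 3.0

```text
clock: 7.4
tool_pos: [0.5417, 0.1859, 0.0036]
orientation: [180.0, 0.0, 164.0]
force: [-0.1, 0.4, 0.5]
opening: 0.0439
```

Emit:
apply_moves:
  motion:
    - [[0,0,3],0]
    - [[0,0,7],0]
    - [[0,-3,12],0]
    - [[-0.8,-7.5,13],-1]
    - [[-1.3,-12,13],-2]
    - [[-1.8,-16.5,13],-3]
    - [[-2.3,-21,13],-4]
    - [[-2.8,-25.5,13],-4.7]
    - [[-3.3,-30,13],-4.7]
    - [[-3.8,-34.5,13],-4.7]

```text
clock: 8.4
tool_pos: [0.5029, -0.1607, 0.1335]
orientation: [180.0, -0.0, 159.3]
force: [1.7, 1.2, -1.2]
opening: 0.0438
```

Emit:
apply_moves:
  motion:
    - [[-0.4,-4,0],0]
    - [[-0.7,-7,0],0]
    - [[-0.8,-8,0],0]
    - [[-0.8,-8,0],0]
    - [[-0.8,-8,0],0]
    - [[-0.8,-8,0],0]
    - [[-0.8,-8,0],0]

```text
clock: 9.1
tool_pos: [0.4958, -0.2381, 0.1336]
orientation: [180.0, 0.0, 159.3]
force: [-0.4, -0.0, -1.1]
opening: 0.0434
```

```bash
python3 - <<'E'
from h import *
np.set_printoptions(precision=4,suppress=True)
o=ctrl.get_obs();print(o)
for n in ["wrist","side"]:
    p,d=ctrl.snapshot(n);cv2.imwrite(f"pics/{n}4.png",p)
E
```

```text
{'clock': 9.1, 'joint_pos': array([ -5.2479,  13.4784, -22.4763,  -0.0055, -54.0378, -15.4038]), 'qvel': array([-0.0953, -0.0252,  0.0522,  0.0365,  0.0092,  0.1352]), 'tau': array([ -0.209 , -44.8618,  25.5853,   6.1768,   0.0108,  -0.0088]), 'tool_pos': array([ 0.4958, -0.2381,  0.1336]), 'orientation': array([179.9937,   0.0061, 159.3451]), 'force': array([-0.4397, -0.0074, -1.0501]), 'moment': array([ 0.0783, -0.0732,  0.0305]), 'opening': 0.04341294927035038}
```

View pics/wrist4.png

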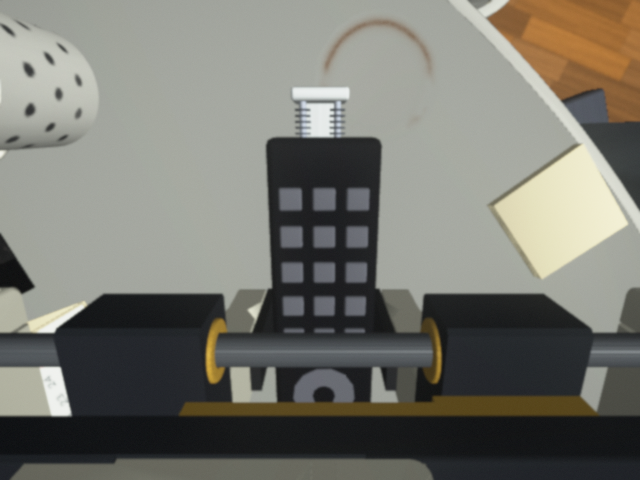

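View pics/side4.png

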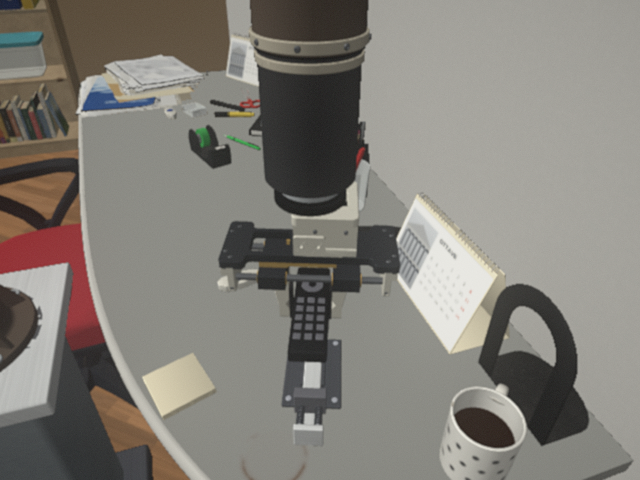

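```bash
python3 - <<'E'
from h import *
np.set_printoptions(precision=4,suppress=True)
o=ctrl.get_obs();m,T=pose("wrist",o)
h=np.array([.5001,-.2276]);a=np.radians(69.3);ax=np.array([np.cos(a),np.sin(a)]);n=np.array([-ax[1],ax[0]])
hf=lambda X:((X[:,:2]-h)@np.c_[ax,n])*1e3
print('TCP',hf(o['tool_pos'][None]))
print('B end',hf(cast(m,T,[(267,139),(381,139)],.148)), 'right edges',hf(cast(m,T,[(267,160),(272,290),(381,160),(376,290)],.148)))
print('post-',hf(cast(m,T,[(293,88),(349,88)],.047)))
o2=np.load("pics/w2.npy",allow_pickle=True)[0];m,T=pose("wrist",o2)
d=np.load("pics/w2d.npy")
for uv in [(110,190),(120,186),(150,250),(100,250),(180,305),(30,150),(70,20)]:
    z=d[uv[1],uv[0]];P=T@np.r_[(uv[0]-m['cx'])/m['fx']*z,(uv[1]-m['cy'])/m['fy']*z,z,1];print(uv,P[:3],hf(P[None,:3]))
E
```

```text
TCP [[-11.5109   0.2146]]
B end [[-87.1669 -19.4734]
 [-87.0991  22.6647]] right edges [[-79.5806 -19.8117]
 [-26.736  -20.0893]
 [-79.5098  22.9885]
 [-26.6506  23.1643]]
post- [[-115.3987  -16.8793]
 [-115.3478   17.0844]]
(110, 190) [ 0.7094 -0.2478  0.0112] [[  55.1144 -202.8863]]
(120, 186) [ 0.7055 -0.2486 -0.001 ] [[  52.9946 -199.5163]]
(150, 250) [ 0.7052 -0.1813  0.0054] [[ 115.8186 -175.4885]]
(100, 250) [ 0.7211 -0.2021  0.0501] [[ 101.9413 -197.7482]]
(180, 305) [ 0.5803 -0.1849  0.2268] [[ 68.3378 -59.9118]]
(30, 150) [ 0.7368 -0.2982  0.0425] [[  17.6823 -246.3869]]
(70, 20) [ 0.6573 -0.3718  0.0383] [[ -79.3353 -198.0643]]
```

Emit:
apply_moves:
  motion:
    - [[-0.04,-0.11,-2],0]
    - [[-0.04,-0.11,-4],0]
    - [[-0.04,-0.11,-5.5],0]
    - [[-0.04,-0.11,-6.3],0]
    - [[-0.04,-0.11,-6.6],0]
    - [[-0.04,-0.11,-6.7],0]
    - [[-0.04,-0.11,-6.8],0]
    - [[-0.04,-0.11,-6.9],0]

```text
clock: 10.0
tool_pos: [0.4957, -0.2403, 0.0651]
orientation: [180.0, 0.1, 159.3]
force: [0.2, 0.3, -0.3]
opening: 0.0437
```

Emit:
apply_moves:
  motion:
    - [[0,0,-0.1],0]
    - [[0,0,-0.2],0]
    - [[0,0,-0.25],0]
    - [[0,0,-0.3],0]

```text
clock: 10.4
tool_pos: [0.4952, -0.2402, 0.0615]
orientation: [180.0, 0.0, 159.3]
force: [-0.6, -0.7, 0.1]
opening: 0.0435
```

Emit:
apply_moves:
  motion:
    - [[0,0,-0.05],0]
    - [[0,0,-0.1],0]
    - [[0,0,-0.15],0]
    - [[0,0,-0.2],0]

```text
clock: 10.8
tool_pos: [0.4954, -0.2401, 0.0599]
orientation: [180.0, 0.0, 159.3]
force: [-2.1, 2.3, 4.8]
opening: 0.0438
```

Emit:
apply_moves:
  motion:
    - [[0,0,-0.1],0]
    - [[0,0,-0.2],0]
    - [[0,0,-0.2],0]

```text
clock: 11.1
tool_pos: [0.4955, -0.2401, 0.0579]
orientation: [180.0, 0.0, 159.3]
force: [-0.7, 3.2, 5.2]
opening: 0.0434
```

Emit:
apply_moves:
  motion:
    - [[0,0,-0.1],0]
    - [[0,0,-0.2],0]
    - [[0,0,-0.3],0]
    - [[0,0,-0.3],0]

```text
clock: 11.5
tool_pos: [0.4955, -0.2401, 0.0549]
orientation: [180.0, 0.0, 159.3]
force: [-1.3, 2.4, 4.8]
opening: 0.0438
```

Emit:
apply_moves:
  motion:
    - [[0,0,-0.1],0]
    - [[0,0,-0.2],0]
    - [[0,0,-0.3],0]
    - [[0,0,-0.4],0]
    - [[0,0,-0.4],0]

```text
clock: 12.0
tool_pos: [0.4955, -0.2401, 0.0507]
orientation: [180.0, 0.0, 159.3]
force: [-0.8, 3.7, 5.5]
opening: 0.0441
```

```bash
python3 - <<'E'
from h import *
np.set_printoptions(precision=4,suppress=True)
o=ctrl.get_obs();print(o['tool_pos'],o['force'],o['moment'])
for n in ["scene","side","wrist"]:
    p,d=ctrl.snapshot(n);cv2.imwrite(f"pics/{n}5.png",p)
    if n=="scene": cv2.imwrite("pics/scene5z.png",cv2.resize(p[250:470,240:440],None,fx=3.9,fy=2.7*1,interpolation=2) if 0 else cv2.resize(p[270:470,230:450],None,fx=2.9,fy=2.9,interpolation=2))
    if n=="side": cv2.imwrite("pics/side5z.png",cv2.resize(p[240:440,200:420],None,fx=2.9,fy=2.9,interpolation=2))
E
```

```text
[ 0.4955 -0.2401  0.0507] [-0.8495  3.7447  5.4559] [ 0.8372  0.2443 -0.0715]
```

View pics/side5z.png

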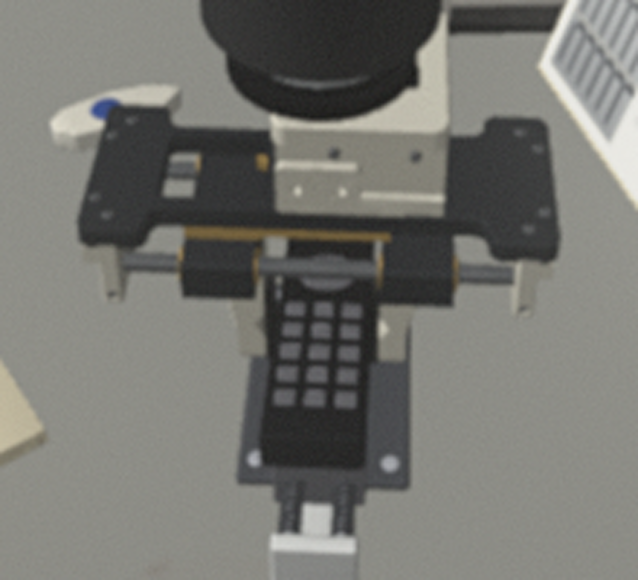

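View pics/wrist5.png

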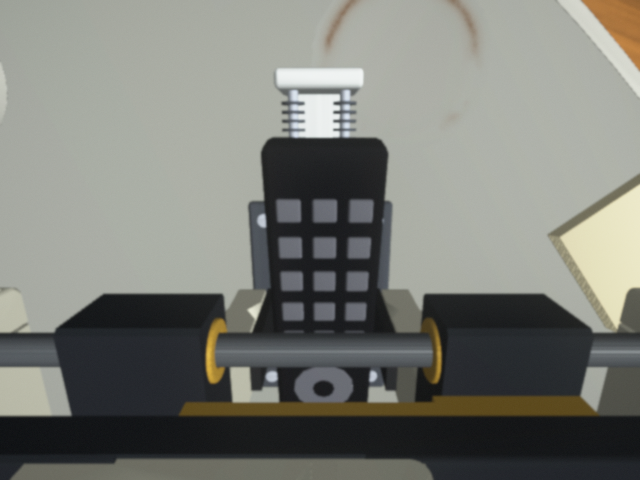

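View pics/scene5z.png

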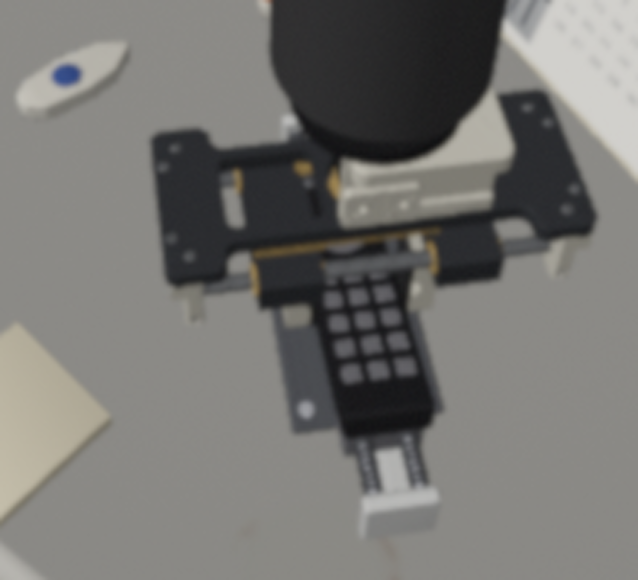

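The wrist view shows the far (−) end raised, now 126 px wide at row 139 against 114 px before. That makes the tilt about 11–12° at a steady 5–6 N. Next I raise 1 mm and slide the lowered end into the plus jaw.

Emit:
apply_moves:
  motion:
    - [[0,0,0.1],0]
    - [[0.07,0.19,0.1],0]
    - [[0.14,0.37,0.1],0]
    - [[0.21,0.56,0.1],0]
    - [[0.28,0.75,0.1],0]
    - [[0.28,0.75,0.1],0]

```text
clock: 12.75
tool_pos: [0.498, -0.2324, 0.0513]
orientation: [-180.0, -0.0, 159.3]
force: [0.4, 0.3, -0.2]
opening: 0.0437
```

Emit:
apply_moves:
  motion:
    - [[0.07,0.19,0],0]
    - [[0.14,0.37,0],0]
    - [[0.21,0.56,0],0]
    - [[0.21,0.56,0],0]

```text
clock: 13.15
tool_pos: [0.4999, -0.2271, 0.0515]
orientation: [-180.0, -0.0, 159.3]
force: [-1.5, -3.2, -1.0]
opening: 0.0439
```

Emit:
apply_moves:
  motion:
    - [[0.07,0.19,0],0]
    - [[0.14,0.37,0],0]
    - [[0.21,0.56,0],0]
    - [[0.28,0.75,0],0]
    - [[0.28,0.75,0],0]

```text
clock: 13.65
tool_pos: [0.5026, -0.2198, 0.0515]
orientation: [-180.0, -0.0, 159.3]
force: [-1.4, -6.1, -1.3]
opening: 0.044
```

Emit:
apply_moves:
  motion:
    - [[0.04,0.1,0],0]
    - [[0.09,0.24,0],0]
    - [[0.14,0.37,0],0]
    - [[0.18,0.48,0],0]
    - [[0.18,0.48,0],0]

```text
clock: 14.15
tool_pos: [0.5043, -0.2154, 0.0515]
orientation: [-179.9, -0.0, 159.3]
force: [-3.0, -8.8, -1.1]
opening: 0.0438
```

```bash
python3 - <<'E'
from h import *
np.set_printoptions(precision=4,suppress=True)
o=ctrl.get_obs();print(o['tool_pos'],o['force'],o['moment'])
h=np.array([.5001,-.2276]);a=np.radians(69.3);ax=np.array([np.cos(a),np.sin(a)]);print((o['tool_pos'][:2]-h)@ax,o['force'][:2]@ax)
for n in ["side","wrist"]:
    p,d=ctrl.snapshot(n);cv2.imwrite(f"pics/{n}6.png",p)
    if n=="side": cv2.imwrite("pics/side6z.png",cv2.resize(p[240:440,200:420],None,fx=2.9,fy=2.9,interpolation=2))
E
```

```text
[ 0.5043 -0.2154  0.0515] [-2.9858 -8.8417 -1.0553] [-2.9248  0.5532 -0.0608]
0.01293088301192915 -9.326313746596144
```

View pics/side6z.png

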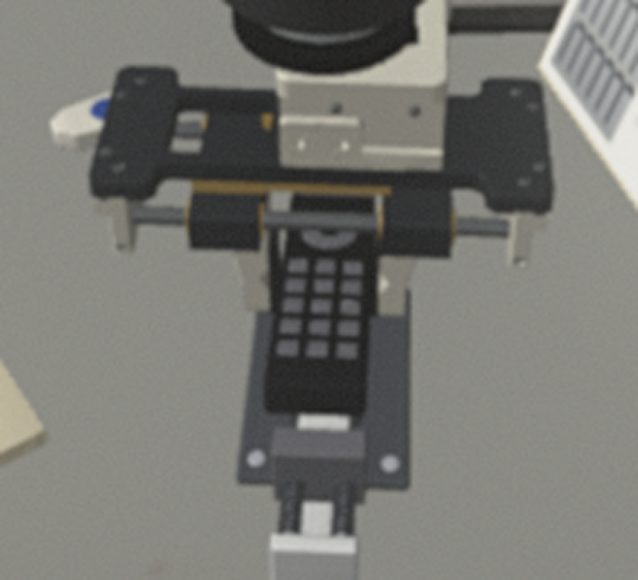

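View pics/wrist6.png

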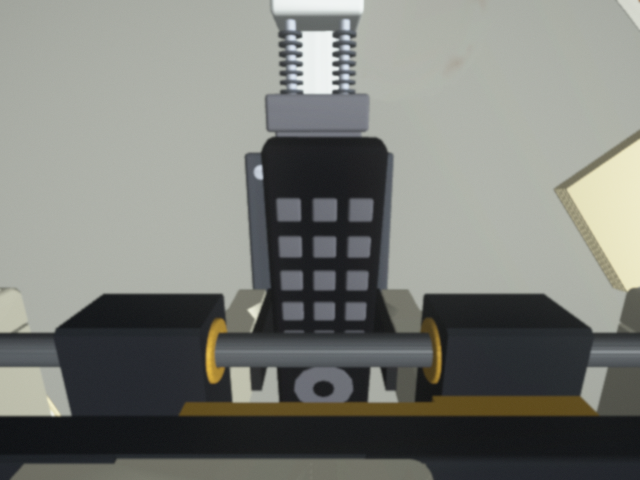

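```bash
python3 - <<'E'
from h import *
np.set_printoptions(precision=4,suppress=True)
o=ctrl.get_obs();m,T=pose("wrist",o)
h=np.array([.5001,-.2276]);a=np.radians(69.3);ax=np.array([np.cos(a),np.sin(a)]);n=np.array([-ax[1],ax[0]])
hf=lambda X:((X[:,:2]-h)@np.c_[ax,n])*1e3
print('lip',hf(cast(m,T,[(267,131),(368,131)],.058)),'jaw back',hf(cast(m,T,[(267,96)],.058)))
for z in (.076,.080,.084): print(z,hf(cast(m,T,[(264,138.5),(386,138.5)],z)))
E
python3 -c "
import cv2;p=cv2.imread('pics/wrist6.png');cv2.imwrite('pics/wrist6z.png',cv2.resize(p[85:165,240:410],None,fx=4.5,fy=4.5,interpolation=2))"
```

```text
lip [[-65.6656 -20.19  ]
 [-65.5528  18.9905]] jaw back [[-78.3288 -19.6109]]
0.076 [[-63.0936 -18.7785]
 [-62.9715  23.1683]]
0.08 [[-63.143  -18.1764]
 [-63.0247  22.5162]]
0.084 [[-63.1925 -17.5744]
 [-63.0778  21.8641]]
```

View pics/wrist6z.png

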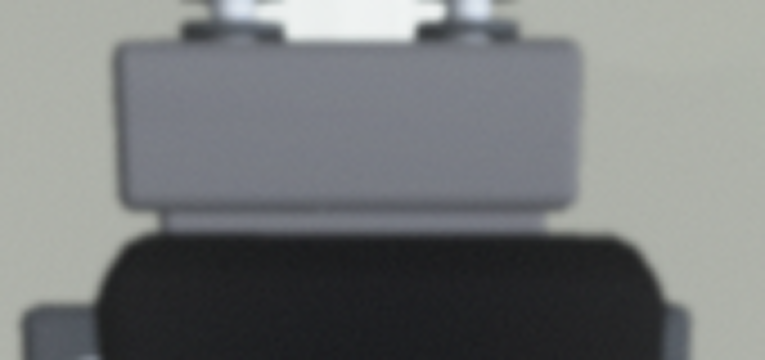

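The minus end is seen about 2.5 mm inside the minus lip, and the 9.3 N force fits about 16 mm of jaw travel. I push 0.8 mm more, then lower slowly.

Emit:
apply_moves:
  motion:
    - [[0.03,0.08,0],0]
    - [[0.03,0.08,-0.1],0]
    - [[0.03,0.08,-0.2],0]
    - [[0.03,0.08,-0.3],0]
    - [[0.03,0.08,-0.4],0]
    - [[0.03,0.08,-0.4],0]

```text
clock: 14.85
tool_pos: [0.5048, -0.2148, 0.048]
orientation: [-179.9, 0.0, 159.3]
force: [-2.5, -8.5, 3.4]
opening: 0.0437
```

Emit:
apply_moves:
  motion:
    - [[0,0,-0.1],0]
    - [[0,0,-0.2],0]
    - [[0,0,-0.3],0]
    - [[0,0,-0.4],0]
    - [[0,0,-0.4],0]

```text
clock: 15.35
tool_pos: [0.5049, -0.2147, 0.044]
orientation: [-180.0, 0.0, 159.3]
force: [-3.2, -6.9, 2.0]
opening: 0.0436
```

Emit:
apply_moves:
  motion:
    - [[0,0,-0.1],0]
    - [[0,0,-0.2],0]
    - [[0,0,-0.3],0]
    - [[0,0,-0.4],0]
    - [[0,0,-0.5],0]
    - [[0,0,-0.5],0]

```text
clock: 15.95
tool_pos: [0.5049, -0.2147, 0.0389]
orientation: [-180.0, 0.0, 159.3]
force: [-2.7, -7.9, 2.6]
opening: 0.044
```

```bash
python3 - <<'E'
from h import *
np.set_printoptions(precision=4,suppress=True)
o=ctrl.get_obs();print(o['tool_pos'],o['force'],o['moment'])
p,d=ctrl.snapshot("wrist");cv2.imwrite(f"pics/wrist7.png",p)
E
```

```text
[ 0.5049 -0.2147  0.0389] [-2.6932 -7.879   2.6172] [-2.5889  0.6851  0.0379]
```

View pics/wrist7.png

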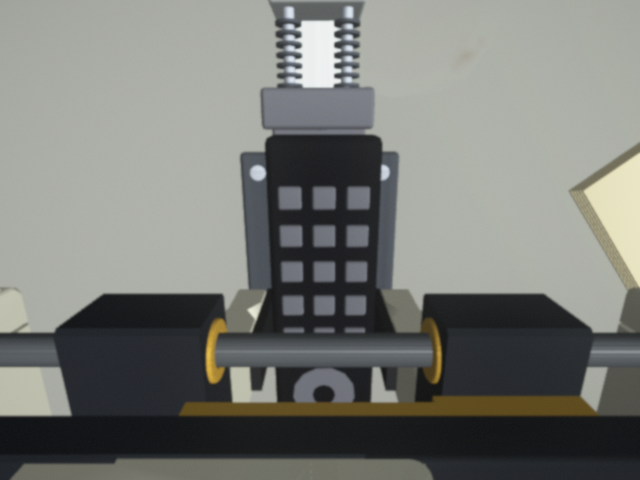

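The minus end is inside the lip (remote edge at row 136, lip at row 128) and is coming level. I keep lowering.

Emit:
apply_moves:
  motion:
    - [[0,0,-0.1],0]
    - [[0,0,-0.2],0]
    - [[0,0,-0.3],0]
    - [[0,0,-0.35],0]
    - [[0,0,-0.35],0]

```text
clock: 16.5
tool_pos: [0.5049, -0.2147, 0.0356]
orientation: [-180.0, 0.0, 159.3]
force: [-3.7, -7.8, 3.8]
opening: 0.0437
```

Emit:
apply_moves:
  motion:
    - [[0,0,-0.05],0]
    - [[0,0,-0.1],0]
    - [[0,0,-0.1],0]

```text
clock: 16.8
tool_pos: [0.505, -0.2147, 0.0347]
orientation: [-180.0, 0.0, 159.3]
force: [-3.2, -7.2, 4.8]
opening: 0.0439
```

Emit:
apply_moves:
  motion:
    - [[0,0,-0.05],0]
    - [[0,0,-0.1],0]
    - [[0,0,-0.1],0]

```text
clock: 17.1
tool_pos: [0.5051, -0.2146, 0.0339]
orientation: [-180.0, 0.0, 159.3]
force: [-3.5, -6.9, 8.1]
opening: 0.0434
```

Emit:
apply_moves:
  motion:
    - [[0,0,-0.04],0]
    - [[0,0,-0.04],0]

```text
clock: 17.3
tool_pos: [0.5051, -0.2146, 0.0336]
orientation: [-180.0, 0.0, 159.3]
force: [-2.9, -6.2, 8.7]
opening: 0.0436
```

```bash
python3 - <<'E'
from h import *
np.set_printoptions(precision=4,suppress=True)
o=ctrl.get_obs();print(o['tool_pos'],o['force'],o['moment'])
h=np.array([.5001,-.2276]);a=np.radians(69.3);ax=np.array([np.cos(a),np.sin(a)]);print((o['tool_pos'][:2]-h)@ax*1e3)
m,T=pose("wrist",o)
p,d=ctrl.snapshot("wrist");cv2.imwrite(f"pics/wrist8.png",p)
for uv in [(280,170),(324,215),(324,255),(300,270),(300,110),(342,110)]:
    z=d[uv[1],uv[0]];P=T@np.r_[(uv[0]-m['cx'])/m['fx']*z,(uv[1]-m['cy'])/m['fy']*z,z,1];print(uv,P[:3],(P[:2]-h)@ax*1e3)
E
```

```text
[ 0.5051 -0.2146  0.0336] [-2.9084 -6.2439  8.6646] [-2.129   1.4109 -0.1066]
13.927346016086476
(280, 170) [ 0.4965 -0.2802  0.0487] -50.49658967190803
(324, 215) [ 0.4871 -0.2583  0.0493] -33.31145310157785
(324, 255) [ 0.493  -0.2428  0.0486] -16.75183899136177
(300, 270) [ 0.504  -0.2409  0.0505] -11.036334200281853
(300, 110) [ 0.4812 -0.2966  0.0579] -71.25503850921885
(342, 110) [ 0.4679 -0.2916  0.0576] -71.2371132321767
```

View pics/wrist8.png

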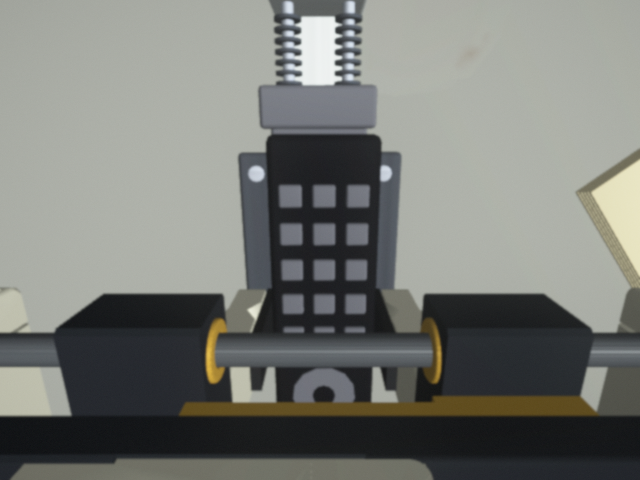

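The remote is level (top at z ≈ 0.049) and inside both lips. In the wrist image it sits about 1.5–2 mm to the right of the jaw, at columns 324.5 and 318. I ease it back and correct that sideways offset together.

Emit:
apply_moves:
  motion:
    - [[-0.04,-0.14,0.02],0]
    - [[-0.08,-0.28,0.02],0]
    - [[-0.11,-0.42,0.02],0]
    - [[-0.15,-0.56,0.02],0]
    - [[-0.18,-0.7,0.02],0]
    - [[-0.22,-0.84,0.02],0]
    - [[-0.24,-0.94,0.02],0]
    - [[-0.24,-0.94,0.02],0]

```text
clock: 18.15
tool_pos: [0.5026, -0.2233, 0.0334]
orientation: [-180.0, 0.0, 159.3]
force: [-3.0, -0.5, 5.5]
opening: 0.044
```

Emit:
apply_moves:
  motion:
    - [[-0.02,-0.1,0],0]
    - [[-0.04,-0.2,0],0]
    - [[-0.07,-0.3,0],0]
    - [[-0.07,-0.3,0],0]
    - [[-0.07,-0.3,0],0]

```text
clock: 18.65
tool_pos: [0.5019, -0.2261, 0.0333]
orientation: [180.0, 0.0, 159.3]
force: [-3.1, 0.4, 5.2]
opening: 0.0434
```

```bash
python3 - <<'E'
from h import *
np.set_printoptions(precision=4,suppress=True)
o=ctrl.get_obs();print(o['tool_pos'],o['force'],o['moment'])
h=np.array([.5001,-.2276]);a=np.radians(69.3);ax=np.array([np.cos(a),np.sin(a)]);n=np.array([-ax[1],ax[0]])
print((o['tool_pos'][:2]-h)@np.c_[ax,n]*1e3, o['force'][:2]@ax)
p,d=ctrl.snapshot("wrist");cv2.imwrite(f"pics/wrist9.png",p)
E
```

```text
[ 0.5019 -0.2261  0.0333] [-3.0537  0.392   5.1719] [0.0048 0.9466 0.0652]
[ 2.0534 -1.197 ] -0.7127005616156901
```

View pics/wrist9.png

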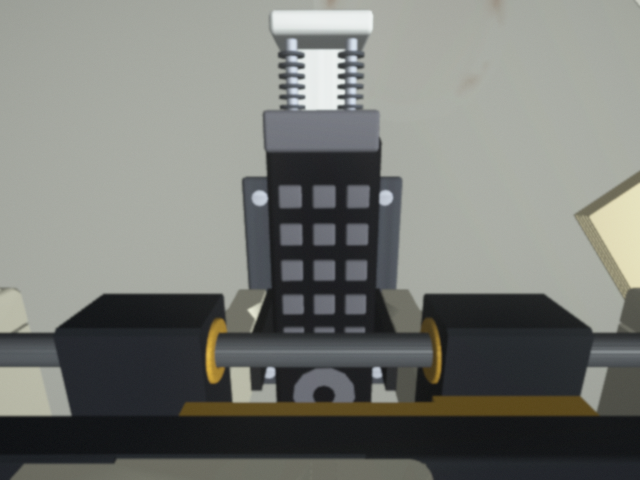

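```bash
python3 - <<'E'
from h import *
p=cv2.imread("pics/wrist9.png");q=cv2.imread("pics/wrist8.png")
g=cv2.cvtColor(p,6).astype(float)[:,300:340].mean(1);
print(np.round(g[8:18]),np.round(g[104:116]),np.round(g[145:157]))
g=cv2.cvtColor(q,6).astype(float)[:,300:340].mean(1);print(np.round(g[80:92]),np.round(g[122:136]))
o=ctrl.get_obs();m,T=pose("wrist",o)
h=np.array([.5001,-.2276]);a=np.radians(69.3);ax=np.array([np.cos(a),np.sin(a)]);n=np.array([-ax[1],ax[0]])
hf=lambda X:((X[:,:2]-h)@np.c_[ax,n])*1e3
print(hf(cast(m,T,[(321,151),(321,111)],.058)),hf(cast(m,T,[(321,11)],.047)))
cv2.imwrite("pics/w9z.png",cv2.resize(p[0:165,240:400],None,fx=3.6,fy=3.6,interpolation=2))
E
```

```text
[167. 176. 200. 220. 228. 233. 236. 238. 238. 238.] [230. 220. 210. 206. 204. 185. 148. 120. 115. 119. 122. 123.] [117. 117. 115. 110. 102.  90.  74.  55.  42.  37.  36.  36.]
[235. 226. 214. 204. 186. 152. 126. 120. 124. 127. 128. 128.] [121. 120. 115. 106.  96.  89.  92. 107. 118. 120. 115.  97.  68.  42.]
[[-69.7597491   -0.8433929 ]
 [-82.81528707  -0.78761572]] [[-115.39481235   -0.69938679]]
```

View pics/w9z.png

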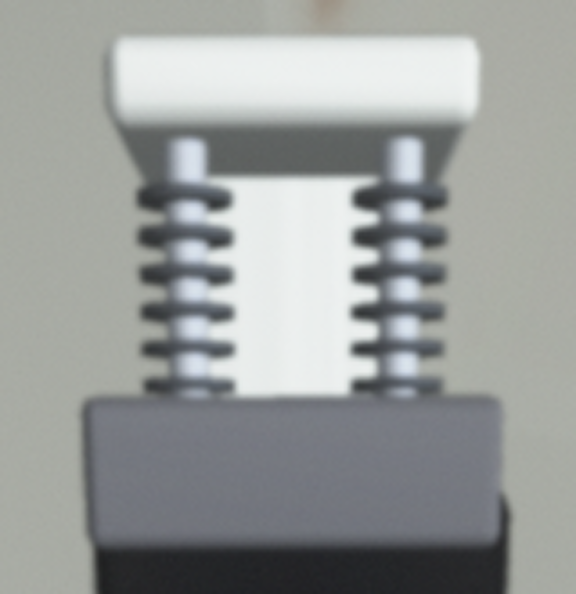

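The minus jaw reads 4.2–4.5 mm pushed back, with axial force about −0.7 N, so the remote is centred. I release and withdraw straight up.

Emit:
apply_moves:
  motion:
    - [[0,0,0],0]
    - [[0,0,0],0]
    - [[0,0,0],0]
    - [[0,0,0],0]
    - [[0,0,0],0]
    - [[0,0,0],0]
  hand: 7.5

```text
clock: 19.3
tool_pos: [0.5019, -0.2264, 0.0327]
orientation: [180.0, -0.0, 159.3]
force: [-0.4, -0.0, -0.1]
opening: 0.0747
```

Emit:
apply_moves:
  motion:
    - [[0,0,0.5],0]
    - [[0,0,2],0]
    - [[0,0,5],0]
    - [[0,0,9],0]
    - [[0,0,13],0]
    - [[2.4,5,16.9],0]
    - [[3.4,9.2,16.9],0]
    - [[3.4,9.2,16.9],0]
    - [[3.4,9.2,16.9],0]
    - [[3.4,9.2,16.9],0]

```text
clock: 20.3
tool_pos: [0.5354, -0.1344, 0.2016]
orientation: [-180.0, -0.0, 159.3]
force: [-0.3, 0.1, -0.5]
opening: 0.0749
```

```bash
python3 - <<'E'
from h import *
np.set_printoptions(precision=4,suppress=True)
o=ctrl.get_obs();print(o['clock'],o['tool_pos'],o['orientation'],o['force'],o['opening'])
p,d=ctrl.snapshot("wrist");cv2.imwrite(f"pics/wrist10.png",p);np.save("pics/w10d.npy",d);np.save("pics/w10.npy",np.array([o],dtype=object),allow_pickle=True)
p,d=ctrl.snapshot("side");cv2.imwrite(f"pics/side10.png",p)
E
```

```text
20.3 [ 0.5354 -0.1344  0.2016] [-179.9888   -0.0319  159.2992] [-0.2523  0.1276 -0.5135] 0.0749240420628293
```

View pics/wrist10.png

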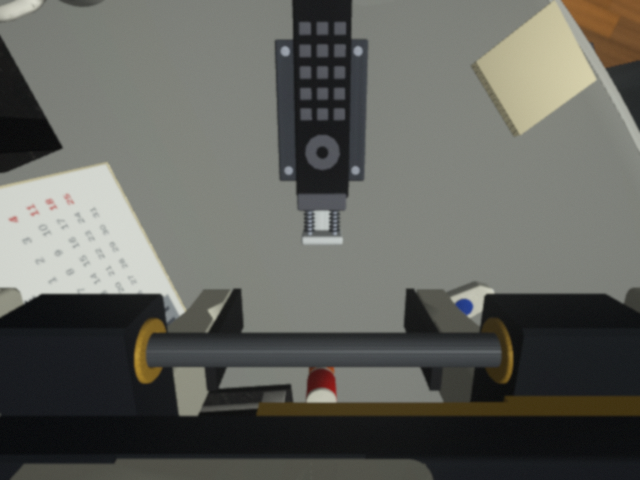

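View pics/side10.png

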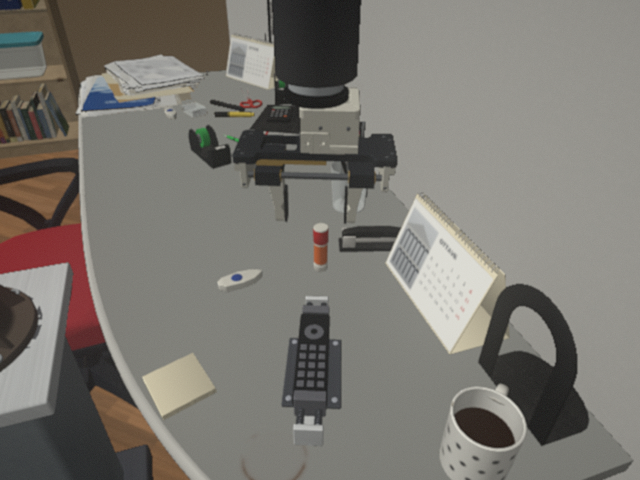

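The remote lies in both jaws, and the side view shows the lips over both ends at (316,305) and (309,410). One full top view will check the centring and level.

Emit:
apply_moves:
  motion:
    - [[-0.5,-2,3],0]
    - [[-0.7,-3,5],0]
    - [[-0.7,-3,5],0]
    - [[-0.7,-3,5],0]
    - [[-0.7,-3,5],0]

```text
clock: 20.9
tool_pos: [0.5282, -0.1647, 0.2507]
orientation: [-180.0, -0.1, 159.2]
force: [0.2, -0.7, -0.6]
opening: 0.0749
```

```bash
python3 - <<'E'
from h import *
np.set_printoptions(precision=4,suppress=True)
o=ctrl.get_obs();p,d=ctrl.snapshot("wrist");np.save("pics/w11.npy",np.array([o],dtype=object),allow_pickle=True);np.save("pics/w11d.npy",d);cv2.imwrite("pics/wrist11.png",p)
cv2.imwrite("pics/w11a.png",cv2.resize(p[20:260,240:400],None,fx=2.5,fy=2.5,interpolation=2))
for lo,hi in ((20,80),(195,255)):
    g=cv2.cvtColor(p,6).astype(float)[lo:hi,312:334].mean(1);print(lo,np.round(g).astype(int).tolist())
E
```

```text
20 [129, 150, 161, 161, 153, 150, 157, 162, 158, 150, 153, 160, 162, 154, 149, 155, 163, 160, 151, 149, 148, 131, 106, 92, 90, 90, 90, 89, 89, 89, 89, 89, 89, 89, 89, 88, 87, 83, 72, 54, 39, 33, 31, 31, 31, 32, 31, 31, 31, 31, 31, 31, 30, 30, 30, 31, 40, 54, 65, 69]
195 [64, 54, 42, 32, 28, 27, 27, 27, 28, 27, 27, 28, 27, 28, 28, 28, 28, 28, 28, 28, 29, 33, 47, 66, 80, 85, 86, 86, 86, 85, 85, 85, 86, 85, 85, 89, 105, 128, 138, 141, 145, 145, 140, 140, 143, 139, 138, 141, 140, 137, 134, 118, 94, 83, 89, 95, 98, 115, 148, 176]
```

View pics/w11a.png

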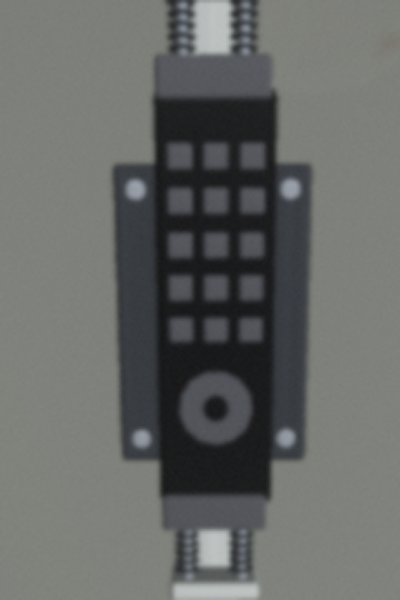

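```bash
python3 - <<'E'
from h import *
np.set_printoptions(precision=4,suppress=True)
o=np.load("pics/w11.npy",allow_pickle=True)[0];m,T=pose("wrist",o)
h=np.array([.5001,-.2276]);a=np.radians(69.3);ax=np.array([np.cos(a),np.sin(a)]);n=np.array([-ax[1],ax[0]])
hf=lambda X:((X[:,:2]-h)@np.c_[ax,n])*1e3
print('lips',hf(cast(m,T,[(323,58.8),(323,217.7)],.058)),'post+ outer',hf(cast(m,T,[(323,258)],.047)))
X=lambda c,r:(240+c/2.5,20+r/2.5)
print('jaw- sides',hf(cast(m,T,[X(155,75),X(271,75)],.058))[:,1].mean(),'jaw+',hf(cast(m,T,[X(163,512),X(265,512)],.058))[:,1].mean())
print('rem',hf(cast(m,T,[X(153,110),X(275,110)],.048))[:,1].mean(),hf(cast(m,T,[X(162,485),X(269,485)],.048))[:,1].mean())
d=np.load("pics/w11d.npy")
Z=[]
for v in range(70,205,3):
    for u in (313,316,331):
        z=d[v,u];P=T@np.r_[(u-m['cx'])/m['fx']*z,(v-m['cy'])/m['fy']*z,z,1];Z.append([hf(P[None,:3])[0,0],P[2]*1e3])
Z=np.array(Z);print(np.polyfit(Z[:,0],Z[:,1],1))
E
```

```text
lips [[-69.5211  -2.1146]
 [ 68.7497  -2.6695]] post+ outer [[113.1622  -2.8222]]
jaw- sides -0.22174413953535144 jaw+ -0.19095057327419873
rem 0.18853337838562112 0.5055321524102041
[ 0.0098 49.0181]
```

```bash
python3 - <<'E'
from h import *
np.set_printoptions(precision=4,suppress=True)
o=np.load("pics/w11.npy",allow_pickle=True)[0];m,T=pose("wrist",o);d=np.load("pics/w11d.npy")
h=np.array([.5001,-.2276]);a=np.radians(69.3);ax=np.array([np.cos(a),np.sin(a)])
def fit(us,vs):
    Z=[]
    for v in vs:
        for u in us:
            z=d[v,u];P=T@np.r_[(u-m['cx'])/m['fx']*z,(v-m['cy'])/m['fy']*z,z,1]
            if z>0: Z.append([(P[:2]-h)@ax*1e3,P[2]*1e3])
    Z=np.array(Z);return np.polyfit(Z[:,0],Z[:,1],1),len(Z),np.std(Z[:,1]-np.polyval(np.polyfit(Z[:,0],Z[:,1],1),Z[:,0]))
print('remote',fit(range(308,346,2),range(66,212)))
print('desk',fit(list(range(265,280)),range(60,220)),fit(list(range(370,385)),range(60,220)))
print('foot',fit(list(range(290,300)),range(100,190)),fit(range(352,360),range(100,190)))
print('jaw tops',fit(range(310,335),range(45,56)),fit(range(310,335),range(221,228)))
E
```

```text
remote (array([ 0.0072, 49.0885]), 2762, np.float64(1.0295162514155116))
desk (array([-0.0002, -0.3064]), 2391, np.float64(0.8204724828638263)) (array([ 0.0001, -0.2136]), 2391, np.float64(0.8249096431548719))
foot (array([0.0009, 5.9017]), 896, np.float64(0.8463070158305349)) (array([0.0013, 6.0443]), 717, np.float64(0.7865136939248412))
jaw tops (array([-0.0159, 56.7744]), 275, np.float64(0.7312762978344969)) (array([ 0.0034, 57.7929]), 175, np.float64(0.7273565342956382))
```

```bash
python3 - <<'E'
from h import *
np.set_printoptions(precision=4,suppress=True)
h=np.array([.5001,-.2276]);a=np.radians(69.3);ax=np.array([np.cos(a),np.sin(a)]);n=np.array([-ax[1],ax[0]])
for k,img in(("w11","wrist11"),("w10","wrist10")):
    o=np.load(f"pics/{k}.npy",allow_pickle=True)[0];m,T=pose("wrist",o);d=np.load(f"pics/{k}d.npy");p=cv2.imread(f"pics/{img}.png").max(2)
    v,u=np.mgrid[0:230,295:360];v=v.ravel();u=u.ravel();z=d[v,u]
    P=(np.c_[(u-m['cx'])/m['fx']*z,(v-m['cy'])/m['fy']*z,z])@T[:3,:3].T+T[:3,3]
    S=(P[:,:2]-h)@np.c_[ax,n]*1e3;Zm=P[:,2]*1e3;g=p[v,u]
    base=(abs(S[:,0])<62)&(abs(S[:,1])<18)&(abs(Zm-48)<5)
    for nm,sel in(('black',base&(g<45)),('keys',base&(g>65))):
        f=np.polyfit(S[sel,0],Zm[sel],1);print(k,nm,f,sel.sum())
    for lo in range(-60,60,15):
        s=base&(g<45)&(S[:,0]>=lo)&(S[:,0]<lo+15); print(lo,Zm[s].mean().round(2),s.sum(),end=' | ')
    print()
o=np.load("pics/w1.npy",allow_pickle=True)[0];m,T=pose("wrist",o);d=np.load("pics/w1d.npy")
v,u=np.mgrid[33:200,302:342];v=v.ravel();u=u.ravel();z=d[v,u]
P=(np.c_[(u-m['cx'])/m['fx']*z,(v-m['cy'])/m['fy']*z,z])@T[:3,:3].T+T[:3,3];print('on desk',P[:,2].mean(),np.polyfit(P[:,1],P[:,2],1))
E
```

```text
w11 black [ 0.0097 48.578 ] 2854
w11 keys [ 0.0054 49.8988] 1865
-60 48.06 342 | -45 48.28 318 | -30 48.39 344 | -15 48.43 297 | 0 48.53 286 | 15 48.72 450 | 30 49.51 203 | 45 49.02 459 | 
w10 black [ 0.0097 48.5314] 4303
w10 keys [ 0.0052 49.8743] 2821
-60 48.02 534 | -45 48.18 512 | -30 48.29 475 | -15 48.46 464 | 0 48.58 440 | 15 48.64 682 | 30 49.48 277 | 45 48.93 678 | 
on desk 0.019673599122228925 [-0.012   0.0219]
```

The apparent slope (0.007–0.010) also shows up for the remote lying flat on the desk (0.012, same sense relative to the camera). So it is camera bias, and the remote is level and seated. I hand in.

```bash
python3 - <<'E'
from plant import ctrl
print(ctrl.close_job(), ctrl.get_obs()['clock'])
E
```

```text
the job is handed in; nothing more can be done
the job is handed in; nothing more can be done
```

The remote is back in the spring holder, keys up, with both ends under the jaw lips. I handed the job in at about 21 s with the gripper clear of everything. No verdict was reported.

**How it went:**
- I gripped the remote across its width and tilted it in the grip by resting its end on top of the minus jaw's lip, with about 5–6 N of vertical force.
- I pushed the plus jaw back about 16–17 mm, at about 9 N, then lowered the minus end inside its lip until the remote was level. The highest force reading I saw on the holder was about 11 N.
- I eased it back to the centre, released it and lifted straight up.

**Last checks:**
- **Centring:** the lips are 138.3 mm apart against about 138 expected. The minus jaw is pushed back about 4.5 mm and the plus jaw about 3.8 mm, so the remote is centred along the holder to roughly 0.4 mm. It sits about 0.5 mm off sideways.
- **Level:** the depth image shows about 0.5° of slope. The same image slope appeared when the remote lay flat on the desk, so I put it down to camera bias and did not press the remote further.
- **Other things:** the glue stick, stapler and correction tape looked unmoved in the side view. I judged that by eye and did not measure it.
- **Disagreement:** my first rough reading of the remote's position, from hand-picked corners in the fixed cameras, was 7–15 mm off along its length. Two wrist-camera views agreed with each other, and I used those.

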